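# Put the kiln props away by length

### The job

Two kiln props, one long and one short, were left standing on the table. Put each one away in the wooden tray that already holds props of its own length: stand it upright on the tray's floor, in the free part of the row, and let go.

Things in the scene. Friction and masses are not known exactly. Their poses are not given: they have to be found in the camera images.
- prop_long: loose long kiln prop: an off-white upright ceramic cylinder, 100 mm long and 36 mm in diameter, with a 17 mm bore in its top; about 160 g. It stands on the table at the start. Origin: centre of its underside; z along its length, up
- prop_short: loose short kiln prop: an off-white upright ceramic cylinder, 60 mm long and 36 mm in diameter, with a 17 mm bore in its top; about 100 g. It stands on the table at the start. Origin: centre of its underside; z along its length, up
- tray_long: fixed tray of dark wood for the long props: one straight row, 236 mm long (its y axis) and 72 mm wide (its x axis). Origin: centre of its underside, z up. Floor 6 mm thick, rim 8 mm thick and 20 mm high; inside 220 x 56 mm. Two long props (100 mm long, 36 mm in diameter, tops at z = 106 mm) are fixed upright in it at y = +43 and +85 mm; the rest of the row, from y = -110 to +25 mm, is free; the middle of the free part is about y = -43 mm
- tray_short: fixed tray of dark wood for the short props: one straight row, 236 mm long (its y axis) and 72 mm wide (its x axis). Origin: centre of its underside, z up. Floor 6 mm thick, rim 8 mm thick and 20 mm high; inside 220 x 56 mm. Two short props (60 mm long, 36 mm in diameter, tops at z = 66 mm) are fixed upright in it at y = +43 and +85 mm; the rest of the row, from y = -110 to +25 mm, is free; the middle of the free part is about y = -43 mm
Things that resemble listed ones, but are neither listed nor needed, are in the scene too. Leave any purple look-alike of the prop_short alone.

How it is judged:
By the outcome, as a careful person would: the job done as asked, in the order asked, and still so for the second after the job is handed in, with the robot touching nothing.
It also fails if it takes over 58 s, if anything falls off the work surface, if the arm or the gripper's body presses on something with over 40 N, if the wrist force passes 120 N, or if a joint passes its speed limit or range.

### The arm

A 6-joint arm with a two-finger parallel gripper is mounted at the origin on a cart in front of the work surface, level with it; the furniture and walls round the work are solid. World frame = base frame: x ahead of the robot, y to its left, z up, the work surface at z = 0. Lengths are in m, angles in rad, forces in N, time in s.
With the tool pointing down it reaches from about 0.35 to 0.875 m from the base axis. Payload 15.5 kg.
Tool frame: the origin (TCP) lies at the very end of the fingers, on their centre line; the grasp point (between the pads) lies 19 mm behind it; z points along the fingers, x is the direction in which the jaws open and shut, and the axes are right-handed (so a half turn about z gives the same grasp; the last joint's range is limited). The gripper opens to 85 mm and grips with 20 to 120 N. Pads are 22 mm wide; open, the fingers measure 114 mm over their backs; the gripper's body (76 mm by 85 mm) begins 54 mm behind the grasp point. The pads swing forward as they close: fully open they stand 13 mm farther back than shut.
Start: joints at [-0.096, 0.494, 1.345, -0, 1.302, -0.096], TCP at [0.625, 0, 0.231] pointing down, gripper open.
Joint ranges: [-2.91, 2.91], [-0.82, 2.16], [0.22, 2.67], [-1.22, 4.37], [0.12, 2.79], [-3.08, 3.08]. Speed limits (rad/s): [1.89, 1.89, 2.57, 3.01, 3.01, 3.01].

### API

Orientations are given as a rotation vector (axis times angle).
In Python, from cell import ctrl gives the robot as it stands.
- The arm moves only by the shell command python3 -m inch 'ROWS'. ROWS is JSON, a list of rows, each an object of numbers: "dx", "dy", "dz": the shift along the tool's x, y, z in units of 0.4 m (1.0 is 0.4 m); "yaw": the turn about the tool's z in units of 0.5 rad (1.0 is 0.5 rad); "jaw": the closure in counts, from 0 (fully open) to 255 (shut). In form: [{"dx": .., "dy": .., "dz": .., "yaw": .., "jaw": ..}, ...]. A call has 1 to 12 rows; each row is the pose to reach, as a shift and turn from the pose measured when the call began, along the tool's axes at that moment; what a row does not reach only later rows make up. A row lasts 1/12 s, in which the tool goes at most 41.7 mm and 7.16 degrees, less where a joint would pass 70% of its speed; a pose out of reach is approached as far as the arm can. A call with a number of a shift or a turn outside -1 to 1 is refused whole. A call with a gripper value outside its range is refused whole. The fingers move at their own pace and stop on an object; the grip force is fixed at half the most. Time passes only in rows, so rows that repeat a pose let the fingers close. It gives the time, the measured TCP pose, the force and the opening at its end, in the units of the state.
- ctrl.read_state(): the state, without advancing time (a new reading comes with each control period).
- ctrl.read_camera(name): name is "scene" or "side" or "wrist"; returns a dict with "image" (384x512x3 uint8, red, green, blue), "depth" (384x512 float32, m along the optical axis (not along the pixel's ray), 0 where there is no reading), "fx", "fy", "cx", "cy" (pixels), "xyz" and "rotation" of the camera in the world. Camera axes: x right, y down, z forward; pixel columns grow to the right and rows downward; lengths in m; the calibration is good to about 2 mm. The wrist camera is an equidistant fisheye: a pixel r from the principal point sees the ray r / f radians off the axis. A picture is of the moment at which its call begins.
- ctrl.hand_in(): hands the job in, once; it reports no verdict.
The state is a dict: "t": time; "q": joint angles; "qd": joint speeds; "joint_efforts": joint torques, N m; "tool_pos": TCP position; "tcp_rot": TCP orientation; "force": force on the tool from outside, world axes, zero at the start; "wrist_torque": the same for the moment, N m; "width": finger opening in m.
Only numpy, scipy, OpenCV 4.12 (cv2) and the standard library are available. Lean on these libraries where they do the work, as an engineer would, in place of code of your own. Each camera call takes 0.05 s, during which the arm holds its last target.

## Working session

There is one attempt and no reset: what is moved stays moved. The work goes in short steps, Python scripts to look and compute and a shell command to move; the robot and the scene stay as the last step left them, time stands still between calls to the robot, and variables do not carry over. Pictures are saved under pics/ and viewed, and the job is handed in when it is done.

```bash
ls; mkdir -p pics
cat > h.py <<'E'
import numpy as np, cv2
from cell import ctrl
def cap(n,f):
    c=ctrl.read_camera(n); cv2.imwrite('pics/'+f,c['image'][:,:,::-1]); 
    np.savez('cam_'+n+'.npz',**c); return c
def pts(c):
    h,w=c['depth'].shape; u,v=np.meshgrid(np.arange(w),np.arange(h)); d=c['depth']
    P=np.stack([(u-c['cx'])/c['fx']*d,(v-c['cy'])/c['fy']*d,d],-1)
    R=np.array(c['rotation']); 
    if R.shape!=(3,3): R=cv2.Rodrigues(R)[0]
    W=P@R.T+np.array(c['xyz']); W[d==0]=np.nan; return W
E
python3 - <<'E'
from h import *
for n in ['scene','side']:
    c=cap(n,n+'0.png'); print(n,c['xyz'],c['rotation'],c['fx'],c['cx'],c['cy'])
print(ctrl.read_state())
E
```

```text
pics
scene [0.15724204 0.60684811 0.56861623] [-0.842066    2.51167667 -1.17511662] 362.30875301229156 260.1145731568398 188.3902553810032
side [0.58861305 0.90809064 0.47268217] [-0.06593254 -2.65466475  1.6265907 ] 444.08296253378836 253.59963921885725 188.43983049366292
{'t': 0.1, 'q': array([-9.54969954e-02,  4.94148691e-01,  1.34605577e+00, -1.46337795e-05,
        1.30250623e+00, -9.54996557e-02]), 'qd': array([ 0.00099329, -0.0014574 , -0.00076499, -0.00117068, -0.00047529,
        0.00045543]), 'joint_efforts': array([ 1.84837576e-03, -8.83585095e+01, -3.84566367e+01, -1.63215273e-04,
        5.08969635e-03, -3.09245672e-05]), 'tool_pos': array([6.24679836e-01, 3.09936961e-05, 2.30747235e-01]), 'tcp_rot': array([-3.14149960e+00, -1.02841315e-05,  1.75026912e-03]), 'force': array([-0.7556206 ,  0.10172196,  0.1385691 ]), 'wrist_torque': array([0.00744578, 0.00358345, 0.00837339]), 'width': 0.0855115967456254}
```

View pics/scene0.png

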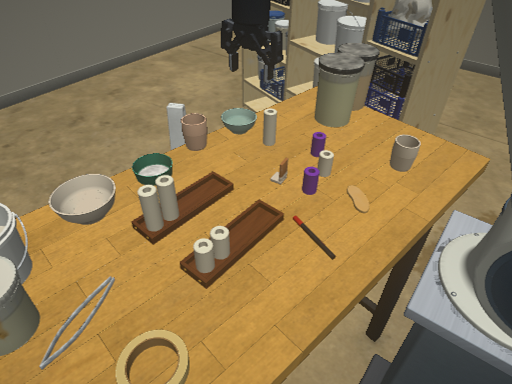

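View pics/side0.png

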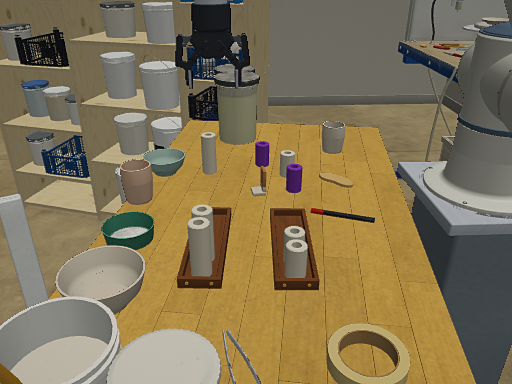

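The scene picture shows the loose long prop at (270,128) and the loose short one at (326,163). Purple look-alikes stand at (318,145) and (311,180), and a small clip stands at (282,172). The trays are near (185,205) and (235,240), with their props at the near-left ends. Next I'll measure them.

```bash
cat > m.py <<'E'
from h import *
boxes={'scene':{'long':(258,104,282,150),'short':(315,148,336,180),'purA':(308,128,330,160),'purB':(300,164,322,197),'clip':(268,152,292,188),'tL':(130,170,240,242),'tS':(178,198,288,286)},
'side':{'long':(198,128,220,178),'short':(278,148,298,180),'purA':(252,138,272,170),'purB':(284,160,305,196),'clip':(248,164,270,198),'tL':(178,204,234,290),'tS':(268,206,320,292)}}
for n in boxes:
    c=dict(np.load(f'cam_{n}.npz')); W=pts(c); hsv=cv2.cvtColor(c['image'],cv2.COLOR_RGB2HSV)
    H,S,V=[hsv[...,i].astype(int) for i in range(3)]
    for k,(a,b,e,f) in boxes[n].items():
        P=W[b:f,a:e].reshape(-1,3); s=S[b:f,a:e].ravel(); h=H[b:f,a:e].ravel(); v=V[b:f,a:e].ravel()
        if k in('long','short'): m=(s<70)&(v>90)
        elif k[:3]=='pur': m=(h>120)&(h<160)&(s>80)
        elif k=='clip': m=(P[:,2]>.004)
        else: m=(P[:,2]>.010)&(P[:,2]<.024)&(s>90)&(v<140)
        m&=P[:,2]>.004
        Q=P[m]; 
        if k[0]=='t':
            r=cv2.minAreaRect((Q[:,:2]*1000).astype(np.float32)); print(n,k,len(Q),np.round(r[0],1),np.round(r[1],1),round(r[2],1), 'zpct',np.round(np.percentile(Q[:,2],[5,50,95]),3))
        else:
            ztop=np.percentile(Q[:,2],97); T=Q[Q[:,2]>ztop-.005]
            # circle fit r=18 on all side points
            from scipy.optimize import least_squares
            B=Q[Q[:,2]<ztop-.008]
            r=least_squares(lambda p:np.hypot(B[:,0]-p[0],B[:,1]-p[1])-.018,np.r_[Q[:,:2].mean(0)+(Q[:,:2].mean(0)-c['xyz'][:2])*.015],loss='soft_l1',f_scale=.002)
            (cc),rad=cv2.minEnclosingCircle((T[:,:2]*1000).astype(np.float32))
            print(n,k,len(Q),'ztop %.3f'%ztop,'fit',np.round(r.x*1000,1),'topcirc',np.round(cc,1),round(rad,1),'ext',np.round(Q.min(0)*1000),np.round(Q.max(0)*1000))
E
python3 m.py
```

```text
scene long 401 ztop 0.100 fit [ 646.7 -120.2] topcirc [ 645.  -117.7] 17.9 ext [ 628. -135.    5.] [ 661. -100.  101.]
scene short 318 ztop 0.061 fit [454.3 -92. ] topcirc [447.3 -59.2] 48.2 ext [ 431. -155.    4.] [499.  -8.  62.]
scene purA 252 ztop 0.060 fit [ 511.4 -157.4] topcirc [ 511.1 -154.8] 17.7 ext [ 493. -170.    4.] [ 527. -136.   61.]
scene purB 353 ztop 0.061 fit [448.3  -9. ] topcirc [448.2  -6.6] 18.5 ext [430. -25.   4.] [465.  12.  61.]
scene clip 230 ztop 0.060 fit [530.    1.9] topcirc [519.5  -0. ] 18.0 ext [514. -18.   4.] [547.  20.  62.]
scene tL 1081 [646.4 214.7] [234.3 256.6] 46.5 zpct [0.011 0.018 0.021]
scene tS 1385 [556.6 224.4] [237.3 221.2] 86.8 zpct [0.011 0.019 0.021]
side long 548 ztop 0.100 fit [ 648.2 -119.1] topcirc [ 646.4 -117.5] 20.0 ext [ 631. -137.    4.] [665. -97. 101.]
side short 251 ztop 0.061 fit [455.6 -90.8] topcirc [455.  -88.8] 19.0 ext [ 439. -107.    4.] [473. -69.  61.]
side purA 313 ztop 0.060 fit [ 513.2 -156.2] topcirc [ 510.6 -153. ] 18.5 ext [ 497. -171.    4.] [ 529. -134.   62.]
side purB 398 ztop 0.061 fit [449.8  -8.2] topcirc [450.3  -5.8] 18.1 ext [433. -24.   4.] [467.  14.  62.]
side clip 250 ztop 0.061 fit [ 5.176e+02 -5.000e-01] topcirc [521.4   4.6] 16.2 ext [ 497. -146.    4.] [548.  25.  62.]
side tL 926 [639.4 217.5] [238.5  72.1] 85.7 zpct [0.011 0.019 0.021]
side tS 1173 [484.7 230. ] [239.4  72.1] 87.1 zpct [0.012 0.019 0.021]
```

Run:
```python
from h import *
A=[]
for n in ['scene','side']:
    c=dict(np.load(f'cam_{n}.npz')); W=pts(c).reshape(-1,3); A.append(W)
    for k,(cx,cy),th,zt in (('L',(639.4,217.5),85.7,.106),('S',(484.7,230.),87.1,.066)):
        d=np.array([np.cos(np.radians(th)),np.sin(np.radians(th))])
        for s in (43,85):
            q=np.array([cx,cy])/1e3+d*s/1e3
            m=(abs(W[:,2]-zt)<.004)&(np.hypot(*(W[:,:2]-q).T)<.024)
            T=W[m]; cc,r=cv2.minEnclosingCircle((T[:,:2]*1000).astype(np.float32))
            print(n,k,s,'expect',np.round(q*1e3,1),'seen',np.round(cc,1),round(r,1),m.sum())
        m=(W[:,2]>.013)&(W[:,2]<.022)
        Q=W[m][:,:2]*1e3; Q=Q[(abs(Q[:,0]-cx)<46)&(abs(Q[:,1]-cy)<122)]
        r=cv2.minAreaRect(Q.astype(np.float32)); print(n,k,np.round(r[0],1),np.round(r[1],1),round(r[2],1))
W=np.vstack(A); W=W[(W[:,2]>.01)&(W[:,2]<.2)]
for nm,x0,x1,y0,y1 in (('long corridor',.56,.72,-.2,.24),('short corridor',.40,.55,-.2,.26)):
    for y in np.arange(y0,y1,.04):
        m=(W[:,0]>x0)&(W[:,0]<x1)&(W[:,1]>=y)&(W[:,1]<y+.04); 
        print(nm,round(y,2),m.sum(),np.round(W[m].max(0),3) if m.any() else '')
```

```text
scene L 43 expect [642.6 260.4] seen [640.9 259.2] 18.0 149
scene L 85 expect [645.8 302.3] seen [643.4 300.8] 17.8 159
scene L [637.6 216. ] [237.6  74.3] 85.6
scene S 43 expect [486.9 272.9] seen [484.6 274.5] 21.9 193
scene S 85 expect [489.  314.9] seen [488.  313.3] 18.6 205
scene S [483.4 228.5] [237.6  75. ] 87.2
side L 43 expect [642.6 260.4] seen [642.1 261.7] 18.3 181
side L 85 expect [645.8 302.3] seen [646.5 300.3] 20.6 213
side L [639.4 217.5] [238.4  72.1] 85.7
side S 43 expect [486.9 272.9] seen [486.7 275.4] 19.5 190
side S 85 expect [489.  314.9] seen [489.1 311.8] 20.8 218
side S [484.7 229.6] [238.7  72.1] 87.1
long corridor -0.2 0 
long corridor -0.16 135 [ 0.72  -0.12   0.101]
long corridor -0.12 966 [ 0.72  -0.09   0.101]
long corridor -0.08 0 
long corridor -0.04 0 
long corridor 0.0 0 
long corridor 0.04 0 
long corridor 0.08 260 [0.666 0.12  0.021]
long corridor 0.12 183 [0.668 0.16  0.022]
long corridor 0.16 211 [0.673 0.2   0.022]
long corridor 0.2 186 [0.676 0.24  0.022]
short corridor -0.2 66 [ 0.528 -0.161  0.062]
short corridor -0.16 506 [ 0.531 -0.134  0.062]
short corridor -0.12 247 [ 0.473 -0.08   0.062]
short corridor -0.08 328 [ 0.472 -0.069  0.062]
short corridor -0.04 316 [ 0.527 -0.     0.062]
short corridor 0.0 719 [0.542 0.022 0.062]
short corridor 0.04 0 
short corridor 0.08 281 [0.514 0.12  0.022]
short corridor 0.12 298 [0.517 0.16  0.022]
short corridor 0.16 268 [0.519 0.2   0.022]
short corridor 0.2 260 [0.521 0.24  0.022]
short corridor 0.24 721 [0.522 0.28  0.068]
```

Run:
```python
from h import *
for n in ['scene','side']:
    W=pts(dict(np.load(f'cam_{n}.npz'))).reshape(-1,3)
    m=(W[:,0]>.67)&(W[:,0]<.85)&(W[:,1]>-.2)&(W[:,1]<0.1)&(W[:,2]>.006)&(W[:,2]<.2)
    Q=W[m];print(n,len(Q),np.round(Q.min(0),3),np.round(Q.max(0),3))
    for y in np.arange(-.2,.1,.02):
        q=Q[(Q[:,1]>=y)&(Q[:,1]<y+.02)]
        if len(q): print(round(y,2),np.round(q[:,0].min(),3),q[:,2].max().round(3), q[q[:,2]>.03][:,0].min().round(3) if (q[:,2]>.03).any() else '')
```

```text
scene 1505 [ 0.705 -0.172  0.006] [0.829 0.054 0.085]
-0.18 0.725 0.046 0.725
-0.16 0.709 0.047 0.709
-0.14 0.705 0.047 0.705
-0.12 0.707 0.047 0.707
-0.1 0.713 0.047 0.713
-0.08 0.73 0.047 0.73
-0.02 0.77 0.085 0.77
-0.0 0.763 0.085 0.763
0.02 0.762 0.085 0.762
0.04 0.77 0.084 0.77
side 2084 [ 0.709 -0.172  0.006] [0.831 0.058 0.085]
-0.18 0.731 0.046 0.731
-0.16 0.711 0.048 0.711
-0.14 0.709 0.048 0.709
-0.12 0.709 0.047 0.709
-0.1 0.714 0.046 0.714
-0.08 0.731 0.047 0.731
-0.02 0.778 0.084 0.778
-0.0 0.766 0.084 0.766
0.02 0.766 0.085 0.766
0.04 0.773 0.085 0.773
```

```bash
R='' ; python3 -m inch '[{"dx":0.02,"dy":0.1,"dz":0.05,"yaw":0,"jaw":0},{"dx":0.04,"dy":0.2,"dz":0.12,"yaw":0,"jaw":0},{"dx":0.056,"dy":0.297,"dz":0.2,"yaw":0,"jaw":0},{"dx":0.056,"dy":0.297,"dz":0.2,"yaw":0,"jaw":0},{"dx":0.056,"dy":0.297,"dz":0.2,"yaw":0,"jaw":0},{"dx":0.056,"dy":0.297,"dz":0.2,"yaw":0,"jaw":0},{"dx":0.056,"dy":0.297,"dz":0.2,"yaw":0,"jaw":0}]'
python3 - <<'E'
from h import *
c=cap('wrist','w0.png'); s=ctrl.read_state(); print(s['tool_pos'],s['tcp_rot'])
E
```

```text
t: 0.68
tool_pos: [0.6471, -0.1181, 0.1512]
tcp_rot: [-3.141, -0.0, 0.001]
force: [-0.2, 0.9, 0.3]
width: 0.0855
[ 0.64728041 -0.11781479  0.15156002] [-3.14150282e+00 -1.14327850e-03  3.28184122e-04]
```

View pics/w0.png

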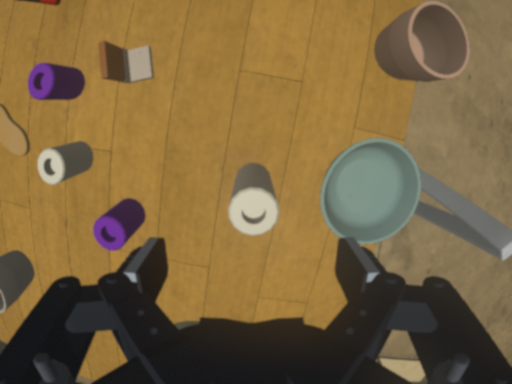

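The wrist view shows the long prop at (253,213), midway between the fingertips at (155,245) and (348,245). The right fingertip will pass just above the bowl rim, so I'm taking a high grasp.

```bash
python3 -m inch '[{"dx":0,"dy":0.003,"dz":0.08,"yaw":0,"jaw":0},{"dx":0,"dy":0.003,"dz":0.16,"yaw":0,"jaw":0},{"dx":0,"dy":0.003,"dz":0.226,"yaw":0,"jaw":0},{"dx":0,"dy":0.003,"dz":0.226,"yaw":0,"jaw":0},{"dx":0,"dy":0.003,"dz":0.226,"yaw":0,"jaw":0},{"dx":0,"dy":0.003,"dz":0.226,"yaw":0,"jaw":0}]'
python3 -m inch '[{"dx":0,"dy":0,"dz":0,"yaw":0,"jaw":255},{"dx":0,"dy":0,"dz":0,"yaw":0,"jaw":255},{"dx":0,"dy":0,"dz":0,"yaw":0,"jaw":255},{"dx":0,"dy":0,"dz":0,"yaw":0,"jaw":255},{"dx":0,"dy":0,"dz":0,"yaw":0,"jaw":255},{"dx":0,"dy":0,"dz":0,"yaw":0,"jaw":255},{"dx":0,"dy":0,"dz":0,"yaw":0,"jaw":255},{"dx":0,"dy":0,"dz":0,"yaw":0,"jaw":255},{"dx":0,"dy":0,"dz":0,"yaw":0,"jaw":255},{"dx":0,"dy":0,"dz":0,"yaw":0,"jaw":255},{"dx":0,"dy":0,"dz":0,"yaw":0,"jaw":255},{"dx":0,"dy":0,"dz":0,"yaw":0,"jaw":255}]'
```

```text
t: 1.23
tool_pos: [0.6484, -0.1186, 0.0633]
tcp_rot: [3.141, 0.002, 0.003]
force: [0.1, 0.5, 0.3]
width: 0.0852
t: 2.23
tool_pos: [0.6487, -0.1188, 0.0643]
tcp_rot: [3.141, 0.002, 0.005]
force: [-2.9, 0.8, 11.7]
width: 0.035
```

```bash
python3 -m inch '[{"dx":0,"dy":0,"dz":-0.04,"yaw":0,"jaw":255},{"dx":0,"dy":0,"dz":-0.09,"yaw":0,"jaw":255},{"dx":0,"dy":0,"dz":-0.14,"yaw":0,"jaw":255},{"dx":0,"dy":0,"dz":-0.14,"yaw":0,"jaw":255},{"dx":0,"dy":0,"dz":-0.14,"yaw":0,"jaw":255}]'
python3 - <<'E'
from h import *
cap('side','side1.png'); s=ctrl.read_state(); print(s['tool_pos'],s['tcp_rot'],s['force'],s['width'])
R=cv2.Rodrigues(s['tcp_rot'])[0]; g=np.array([.6355,.174,s['tool_pos'][2]]); print(R.T@(g-s['tool_pos'])/.4)
E
```

```text
t: 2.65
tool_pos: [0.6491, -0.1189, 0.1213]
tcp_rot: [3.14, 0.002, 0.008]
force: [0.8, 0.2, -1.9]
width: 0.0346
[ 0.64840685 -0.11871124  0.12017798] [3.14077401e+00 2.19654642e-03 5.13429396e-03] [ 0.45232451 -0.51213347 -2.42604306] 0.03487338933852748
[-3.12423975e-02 -7.31822231e-01 -6.99273220e-04]
```

View pics/side1.png

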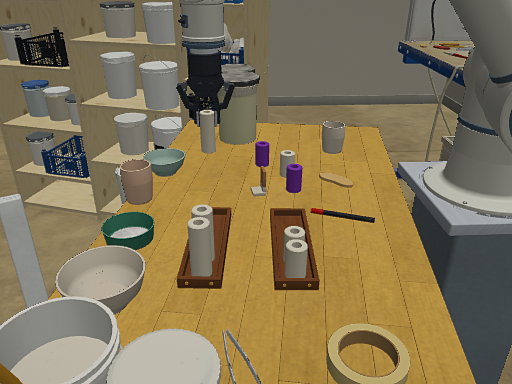

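The prop is lifted and hangs upright in the jaws at (208,130). I'm carrying it over the long tray.

```bash
python3 -m inch '[{"dx":0,"dy":-0.06,"dz":0,"yaw":0,"jaw":255},{"dx":-0.005,"dy":-0.14,"dz":0,"yaw":0,"jaw":255},{"dx":-0.01,"dy":-0.22,"dz":0,"yaw":0,"jaw":255},{"dx":-0.015,"dy":-0.3,"dz":0,"yaw":0,"jaw":255},{"dx":-0.02,"dy":-0.38,"dz":0,"yaw":0,"jaw":255},{"dx":-0.025,"dy":-0.46,"dz":0,"yaw":0,"jaw":255},{"dx":-0.03,"dy":-0.54,"dz":0,"yaw":0,"jaw":255},{"dx":-0.031,"dy":-0.62,"dz":0,"yaw":0,"jaw":255},{"dx":-0.031,"dy":-0.69,"dz":0,"yaw":0,"jaw":255},{"dx":-0.031,"dy":-0.732,"dz":0,"yaw":0,"jaw":255},{"dx":-0.031,"dy":-0.732,"dz":0,"yaw":0,"jaw":255},{"dx":-0.031,"dy":-0.732,"dz":0,"yaw":0,"jaw":255}]'
cat > look.py <<'E'
import sys
from h import *
for n in ('scene','side'): cap(n,n+sys.argv[1]+'.png')
a=cv2.imread('pics/scene'+sys.argv[1]+'.png')[90:300,90:350]; b=cv2.imread('pics/side'+sys.argv[1]+'.png')[90:300,130:390]
cv2.imwrite('pics/both'+sys.argv[1]+'.png',cv2.resize(np.hstack([a,b]),(780,315)))
s=ctrl.read_state(); print(s['t'],s['tool_pos'],s['tcp_rot'],s['force'],s['width'])
E
python3 look.py 2
```

```text
t: 3.7
tool_pos: [0.6348, 0.1747, 0.1186]
tcp_rot: [3.14, 0.005, 0.002]
force: [0.4, -0.2, -1.9]
width: 0.0345
3.8 [0.6351554  0.17329759 0.11904446] [3.14029255e+00 1.76557181e-03 2.87513804e-03] [-0.16970004 -0.04799952 -1.31426725] 0.03478282515487398
```

View pics/both2.png

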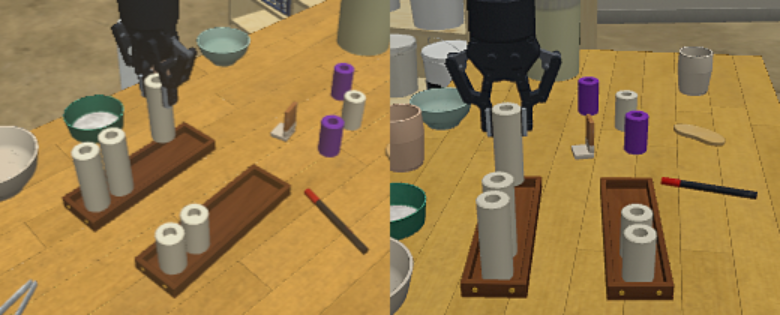

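The long prop hangs over the free part of the long tray, at (160,110) and (507,145) in the two halves. I'll lower it in steps.

```bash
python3 -m inch '[{"dx":0,"dy":0,"dz":0.04,"yaw":0,"jaw":255},{"dx":0,"dy":0,"dz":0.08,"yaw":0,"jaw":255},{"dx":0,"dy":0,"dz":0.11,"yaw":0,"jaw":255},{"dx":0,"dy":0,"dz":0.117,"yaw":0,"jaw":255},{"dx":0,"dy":0,"dz":0.117,"yaw":0,"jaw":255},{"dx":0,"dy":0,"dz":0.117,"yaw":0,"jaw":255}]'
```

```text
t: 4.3
tool_pos: [0.6354, 0.1727, 0.0723]
tcp_rot: [3.14, 0.001, 0.003]
force: [0.3, 0.5, -0.9]
width: 0.0347
```

```bash
python3 -m inch '[{"dx":0,"dy":0,"dz":0.004,"yaw":0,"jaw":255},{"dx":0,"dy":0,"dz":0.007,"yaw":0,"jaw":255},{"dx":0,"dy":0,"dz":0.007,"yaw":0,"jaw":255},{"dx":0,"dy":0,"dz":0.007,"yaw":0,"jaw":255}]'
```

```text
t: 4.63
tool_pos: [0.6359, 0.1726, 0.0703]
tcp_rot: [3.14, 0.001, 0.005]
force: [-0.7, -1.3, 5.1]
width: 0.0349
```

The 5 N upward force shows the prop is on the tray floor, so I'm releasing it.

```bash
python3 -m inch '[{"dx":0,"dy":0,"dz":0,"yaw":0,"jaw":140},{"dx":0,"dy":0,"dz":0,"yaw":0,"jaw":120},{"dx":0,"dy":0,"dz":0,"yaw":0,"jaw":100},{"dx":0,"dy":0,"dz":0,"yaw":0,"jaw":50},{"dx":0,"dy":0,"dz":0,"yaw":0,"jaw":0},{"dx":0,"dy":0,"dz":0,"yaw":0,"jaw":0},{"dx":0,"dy":0,"dz":0,"yaw":0,"jaw":0},{"dx":0,"dy":0,"dz":0,"yaw":0,"jaw":0},{"dx":0,"dy":0,"dz":0,"yaw":0,"jaw":0},{"dx":0,"dy":0,"dz":0,"yaw":0,"jaw":0}]'
python3 -m inch '[{"dx":0,"dy":0,"dz":-0.05,"yaw":0,"jaw":0},{"dx":0,"dy":0,"dz":-0.1,"yaw":0,"jaw":0},{"dx":0,"dy":0,"dz":-0.2,"yaw":0,"jaw":0},{"dx":0,"dy":0,"dz":-0.25,"yaw":0,"jaw":0},{"dx":0,"dy":0,"dz":-0.25,"yaw":0,"jaw":0},{"dx":0,"dy":0,"dz":-0.25,"yaw":0,"jaw":0}]'
python3 look.py 3
python3 - <<'E'
from h import *
s=ctrl.read_state();R=cv2.Rodrigues(s['tcp_rot'])[0]; g=np.array([.455,-.0905,.15]); print(R.T@(g-s['tool_pos'])/.4)
for n in ['scene','side']:
    W=pts(dict(np.load(f'cam_{n}.npz'))).reshape(-1,3)
    for nm,q,z in (('long',(.6355,.174),.106),('short',(.455,-.0905),.060),('pB',(.449,-.007),.06),('pA',(.512,-.155),.06)):
        m=(abs(W[:,2]-z)<.004)&(np.hypot(*(W[:,:2]-q).T)<.03);T=W[m]
        if m.sum()<5: print(n,nm,m.sum());continue
        cc,r=cv2.minEnclosingCircle((T[:,:2]*1000).astype(np.float32)); print(n,nm,np.round(cc,1),round(r,1),m.sum(),np.median(T[:,2]).round(4))
E
```

```text
t: 5.47
tool_pos: [0.6358, 0.1726, 0.0703]
tcp_rot: [3.14, 0.001, 0.005]
force: [0.0, 0.5, 0.4]
width: 0.0855
t: 5.97
tool_pos: [0.6362, 0.1729, 0.1717]
tcp_rot: [3.141, 0.001, 0.009]
force: [-0.0, -0.2, -1.3]
width: 0.0854
6.0667 [0.63505401 0.17260945 0.16958575] [3.14005311e+00 6.44819722e-04 2.76857574e-03] [ 0.62542493 -0.03746858 -0.39395388] 0.0853684575444868
[-0.45049165  0.65751319  0.04918191]
scene long [633.6 172.4] 18.3 124 0.1053
scene short [453.9 -89.9] 17.8 93 0.0592
scene pB [447.9  -7.4] 18.3 112 0.0594
scene pA [ 510.5 -155.4] 17.7 76 0.0596
side long [635.6 174.5] 18.4 142 0.1053
side short [457.4 -89.4] 20.7 78 0.0594
side pB [449.5  -4.8] 18.4 92 0.0595
side pA [ 513.3 -154.3] 18.7 69 0.0594
```

View pics/both3.png

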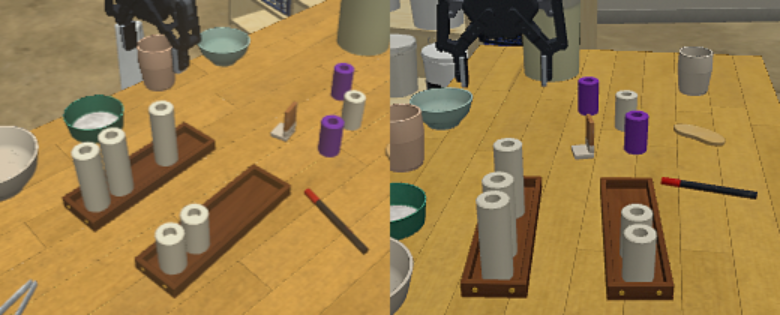

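The long prop stands in the tray at (162,135) and (508,175), with its top at z=105 mm and about 86 mm from the next prop. Now over to the short prop.

```bash
python3 -m inch '[{"dx":-0.04,"dy":0.05,"dz":0,"yaw":0,"jaw":0},{"dx":-0.09,"dy":0.12,"dz":0.01,"yaw":0,"jaw":0},{"dx":-0.14,"dy":0.19,"dz":0.02,"yaw":0,"jaw":0},{"dx":-0.19,"dy":0.26,"dz":0.03,"yaw":0,"jaw":0},{"dx":-0.24,"dy":0.34,"dz":0.04,"yaw":0,"jaw":0},{"dx":-0.29,"dy":0.42,"dz":0.05,"yaw":0,"jaw":0},{"dx":-0.34,"dy":0.5,"dz":0.05,"yaw":0,"jaw":0},{"dx":-0.4,"dy":0.58,"dz":0.05,"yaw":0,"jaw":0},{"dx":-0.45,"dy":0.657,"dz":0.05,"yaw":0,"jaw":0},{"dx":-0.45,"dy":0.657,"dz":0.05,"yaw":0,"jaw":0},{"dx":-0.45,"dy":0.657,"dz":0.05,"yaw":0,"jaw":0},{"dx":-0.45,"dy":0.657,"dz":0.05,"yaw":0,"jaw":0}]'
python3 - <<'E'
from h import *
c=cap('wrist','w4.png'); s=ctrl.read_state(); print(s['tool_pos'],s['tcp_rot'])
R=cv2.Rodrigues(s['tcp_rot'])[0]; g=np.array([.455,-.0905,.026]); print(R.T@(g-s['tool_pos'])/.4)
E
```

```text
t: 7.07
tool_pos: [0.4551, -0.0902, 0.1491]
tcp_rot: [3.141, -0.001, 0.001]
force: [0.9, -0.4, 1.0]
width: 0.0851
[ 0.45541067 -0.08977432  0.14922885] [3.14044958e+00 1.03849210e-03 1.88864006e-03]
[-0.00139831  0.00146147  0.30807253]
```

View pics/w4.png

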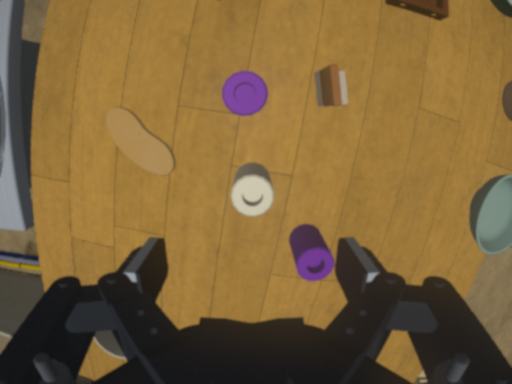

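The white prop at (252,195) is centred between the fingertips. The purple one at (313,265) stands about 30 mm clear of the right finger's path in y. I'm going down.

```bash
python3 -m inch '[{"dx":0,"dy":0.001,"dz":0.08,"yaw":0,"jaw":0},{"dx":0,"dy":0.001,"dz":0.16,"yaw":0,"jaw":0},{"dx":0,"dy":0.001,"dz":0.24,"yaw":0,"jaw":0},{"dx":0,"dy":0.001,"dz":0.302,"yaw":0,"jaw":0},{"dx":0,"dy":0.001,"dz":0.302,"yaw":0,"jaw":0},{"dx":0,"dy":0.001,"dz":0.302,"yaw":0,"jaw":0},{"dx":0,"dy":0.001,"dz":0.302,"yaw":0,"jaw":0}]'
python3 -m inch '[{"dx":0,"dy":0,"dz":0,"yaw":0,"jaw":255},{"dx":0,"dy":0,"dz":0,"yaw":0,"jaw":255},{"dx":0,"dy":0,"dz":0,"yaw":0,"jaw":255},{"dx":0,"dy":0,"dz":0,"yaw":0,"jaw":255},{"dx":0,"dy":0,"dz":0,"yaw":0,"jaw":255},{"dx":0,"dy":0,"dz":0,"yaw":0,"jaw":255},{"dx":0,"dy":0,"dz":0,"yaw":0,"jaw":255},{"dx":0,"dy":0,"dz":0,"yaw":0,"jaw":255},{"dx":0,"dy":0,"dz":0,"yaw":0,"jaw":255},{"dx":0,"dy":0,"dz":0,"yaw":0,"jaw":255},{"dx":0,"dy":0,"dz":0,"yaw":0,"jaw":255},{"dx":0,"dy":0,"dz":0,"yaw":0,"jaw":255}]'
```

```text
t: 7.7
tool_pos: [0.4562, -0.0899, 0.0293]
tcp_rot: [3.14, 0.003, 0.003]
force: [-0.1, 0.2, -0.2]
width: 0.0856
t: 8.7
tool_pos: [0.4566, -0.09, 0.0301]
tcp_rot: [3.14, 0.003, 0.005]
force: [-1.6, 1.4, 18.1]
width: 0.0347
```

```bash
python3 -m inch '[{"dx":0,"dy":0,"dz":-0.04,"yaw":0,"jaw":255},{"dx":0,"dy":0,"dz":-0.1,"yaw":0,"jaw":255},{"dx":0,"dy":0,"dz":-0.17,"yaw":0,"jaw":255},{"dx":0,"dy":0,"dz":-0.25,"yaw":0,"jaw":255},{"dx":0,"dy":0,"dz":-0.25,"yaw":0,"jaw":255},{"dx":0,"dy":0,"dz":-0.25,"yaw":0,"jaw":255}]'
python3 look.py 5
python3 - <<'E'
from h import *
s=ctrl.read_state(); R=cv2.Rodrigues(s['tcp_rot'])[0]; g=np.array([.482,.186,s['tool_pos'][2]]); print(R.T@(g-s['tool_pos'])/.4)
E
```

```text
t: 9.2
tool_pos: [0.4572, -0.0902, 0.1317]
tcp_rot: [3.139, 0.002, 0.01]
force: [0.5, -1.1, -2.2]
width: 0.0343
9.3 [ 0.45593564 -0.0897856   0.12981136] [3.14003161e+00 2.31321521e-03 4.22785435e-03] [ 0.28962437 -0.69016717 -1.78286061] 0.03464846602833077
[ 0.06617788 -0.68936654 -0.00089682]
```

View pics/both5.png

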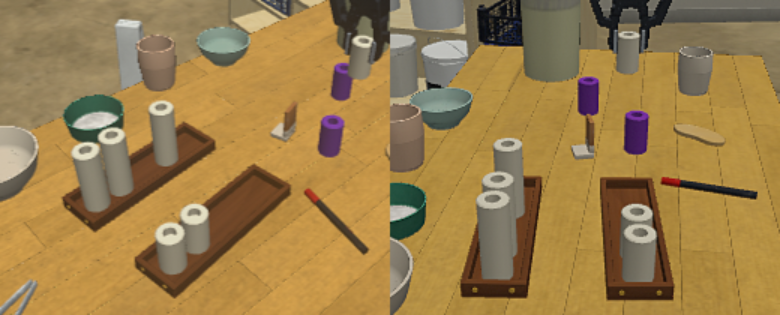

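The short prop is held upright at (627,52) and both purple ones still stand. I'm carrying it to the short tray.

```bash
python3 -m inch '[{"dx":0,"dy":-0.05,"dz":0,"yaw":0,"jaw":255},{"dx":0.01,"dy":-0.12,"dz":0,"yaw":0,"jaw":255},{"dx":0.02,"dy":-0.2,"dz":0,"yaw":0,"jaw":255},{"dx":0.03,"dy":-0.28,"dz":0,"yaw":0,"jaw":255},{"dx":0.04,"dy":-0.36,"dz":0,"yaw":0,"jaw":255},{"dx":0.05,"dy":-0.44,"dz":0,"yaw":0,"jaw":255},{"dx":0.06,"dy":-0.52,"dz":0,"yaw":0,"jaw":255},{"dx":0.066,"dy":-0.6,"dz":0,"yaw":0,"jaw":255},{"dx":0.066,"dy":-0.66,"dz":0,"yaw":0,"jaw":255},{"dx":0.066,"dy":-0.689,"dz":0,"yaw":0,"jaw":255},{"dx":0.066,"dy":-0.689,"dz":0,"yaw":0,"jaw":255},{"dx":0.066,"dy":-0.689,"dz":0,"yaw":0,"jaw":255}]'
python3 look.py 6
```

```text
t: 10.3
tool_pos: [0.4813, 0.1856, 0.1285]
tcp_rot: [3.139, 0.004, 0.001]
force: [-0.7, 0.3, -0.0]
width: 0.0345
10.4 [0.4815613  0.18472872 0.12894722] [3.13947859e+00 1.29978861e-03 2.30983962e-03] [-0.06656933 -0.05294047 -0.52913334] 0.03447551343831047
```

View pics/both6.png

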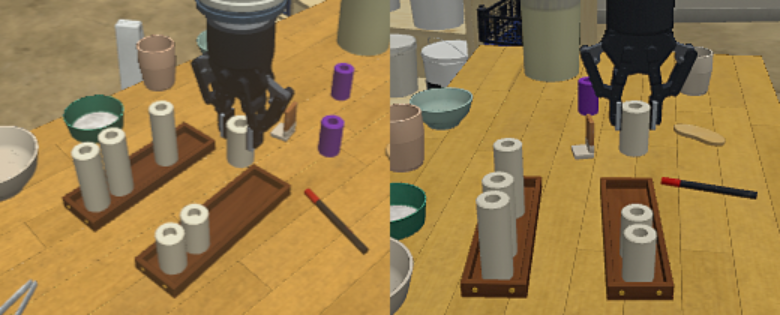

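It hangs over the free part of the short tray, at (240,140) and (635,130). I'm lowering it.

```bash
python3 -m inch '[{"dx":0,"dy":0,"dz":0.05,"yaw":0,"jaw":255},{"dx":0,"dy":0,"dz":0.11,"yaw":0,"jaw":255},{"dx":0,"dy":0,"dz":0.17,"yaw":0,"jaw":255},{"dx":0,"dy":0,"dz":0.21,"yaw":0,"jaw":255},{"dx":0,"dy":0,"dz":0.226,"yaw":0,"jaw":255},{"dx":0,"dy":0,"dz":0.226,"yaw":0,"jaw":255},{"dx":0,"dy":0,"dz":0.226,"yaw":0,"jaw":255}]'
```

```text
t: 10.98
tool_pos: [0.4819, 0.1838, 0.0388]
tcp_rot: [3.139, -0.0, 0.002]
force: [1.1, -0.1, -0.8]
width: 0.0346
```

```bash
python3 -m inch '[{"dx":0,"dy":0,"dz":0.004,"yaw":0,"jaw":255},{"dx":0,"dy":0,"dz":0.008,"yaw":0,"jaw":255},{"dx":0,"dy":0,"dz":0.008,"yaw":0,"jaw":255},{"dx":0,"dy":0,"dz":0.008,"yaw":0,"jaw":255}]'
```

```text
t: 11.32
tool_pos: [0.4825, 0.1838, 0.0362]
tcp_rot: [3.14, -0.0, 0.004]
force: [1.4, -2.1, 6.3]
width: 0.0346
```

The force reads 6 N, so it's on the floor. I'm releasing it and backing off.

```bash
python3 -m inch '[{"dx":0,"dy":0,"dz":0,"yaw":0,"jaw":140},{"dx":0,"dy":0,"dz":0,"yaw":0,"jaw":120},{"dx":0,"dy":0,"dz":0,"yaw":0,"jaw":100},{"dx":0,"dy":0,"dz":0,"yaw":0,"jaw":50},{"dx":0,"dy":0,"dz":0,"yaw":0,"jaw":0},{"dx":0,"dy":0,"dz":0,"yaw":0,"jaw":0},{"dx":0,"dy":0,"dz":0,"yaw":0,"jaw":0},{"dx":0,"dy":0,"dz":0,"yaw":0,"jaw":0},{"dx":0,"dy":0,"dz":0,"yaw":0,"jaw":0},{"dx":0,"dy":0,"dz":0,"yaw":0,"jaw":0}]'
python3 -m inch '[{"dx":0,"dy":0,"dz":-0.05,"yaw":0,"jaw":0},{"dx":0,"dy":0,"dz":-0.1,"yaw":0,"jaw":0},{"dx":0,"dy":0,"dz":-0.2,"yaw":0,"jaw":0},{"dx":0,"dy":0,"dz":-0.3,"yaw":0,"jaw":0},{"dx":0,"dy":0,"dz":-0.35,"yaw":0,"jaw":0},{"dx":0,"dy":0,"dz":-0.35,"yaw":0,"jaw":0},{"dx":0,"dy":0,"dz":-0.35,"yaw":0,"jaw":0},{"dx":0,"dy":0,"dz":-0.35,"yaw":0,"jaw":0}]'
python3 look.py 7
python3 - <<'E'
from h import *
for n in ['scene','side']:
    W=pts(dict(np.load(f'cam_{n}.npz'))).reshape(-1,3)
    for nm,q,z in (('long',(.6355,.174),.106),('short',(.482,.184),.066),('pB',(.449,-.007),.06),('pA',(.512,-.155),.06)):
        m=(abs(W[:,2]-z)<.004)&(np.hypot(*(W[:,:2]-q).T)<.03);T=W[m]
        if m.sum()<5: print(n,nm,m.sum());continue
        cc,r=cv2.minEnclosingCircle((T[:,:2]*1000).astype(np.float32)); print(n,nm,np.round(cc,1),round(r,1),m.sum(),np.median(T[:,2]).round(4))
E
```

```text
t: 12.15
tool_pos: [0.4824, 0.1838, 0.0362]
tcp_rot: [3.14, -0.0, 0.004]
force: [0.1, 0.1, -0.2]
width: 0.0852
t: 12.82
tool_pos: [0.4816, 0.1839, 0.1757]
tcp_rot: [3.139, -0.0, 0.003]
force: [-0.0, -0.1, 0.3]
width: 0.0851
12.9167 [0.48140953 0.18387508 0.17507488] [ 3.13904291e+00 -2.31419493e-04  8.99604729e-04] [-1.0439155   0.56623295  0.3509286 ] 0.08597582197879786
scene long [632.8 171.9] 18.3 127 0.1053
scene short [480.7 183. ] 18.0 151 0.0654
scene pB [447.9  -7.3] 17.9 110 0.0592
scene pA [ 509.8 -154.8] 19.0 81 0.0594
side long [635.5 174.9] 18.1 145 0.1052
side short [482.8 185. ] 18.0 145 0.0654
side pB [450.7  -5.9] 18.7 87 0.0596
side pA [ 515.3 -152.9] 17.6 50 0.0593
```

View pics/both7.png

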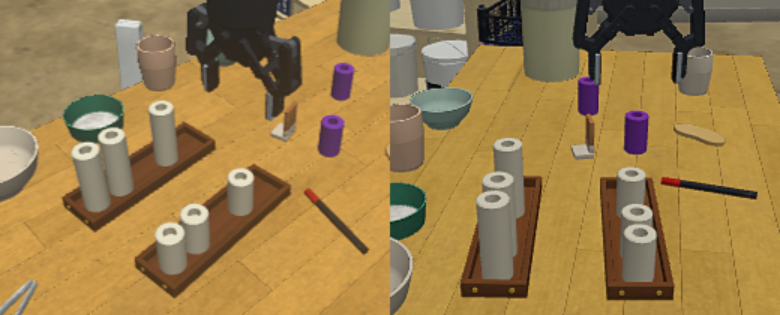

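Both props stand upright in the right trays, at (162,135) and (240,192) in the left half, and the gripper is clear. I'm handing in.

```bash
python3 -c "
from cell import ctrl; print(ctrl.hand_in())"
```

```text
the job is handed in; nothing more can be done
None
```

Both props are put away, each standing upright on the floor of its own tray near the middle of the free part of the row. I placed the long one first, then the short one, and handed in at about 13 s.

- **Final positions:** the long prop is at about (0.634, 0.173) with its top at 105 mm, where 106 is expected. The short prop is at about (0.482, 0.184) with its top at 65 mm, where 66 is expected. The two cameras agree to within 2–3 mm.
- **Contact and clearance:** the force readings I took stayed at or below about 18 N, the highest as the jaws closed on the short prop. The open gripper is clear above both props.
- **Other things:** both purple look-alikes stand where they were, to within the cameras' few millimetres. Nothing else looked moved. No check failed.

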